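# Hold the self-closing door of the battery charging locker open

## Task

Take hold of the bar handle on the blue e-bike battery charging locker, swing its self-closing door open to 60 degrees from shut, and hold it still there for a couple of seconds so that a colleague can unlock the charged battery and take it out. Move it gently, without flinging it open or letting it spring back, and finish while still holding the handle with the door at 60 degrees: do not let go, the door would shut. Leave the spray can, the jar and the sprocket cassette on the bench where they are.

Things in the scene. Friction and masses are not known exactly. Their poses are not given: they have to be found in the camera images.
- locker: Blue steel bench locker for charging e-bike batteries, fixed to the bench: 300 wide (y), 360 deep (x), 245 high. Origin: on the bench (z = 0) under the middle of the carcass front; the carcass runs from there to +x. Its +y side carries the hinge. The shut door covers the front, from 0 to 20 before the origin, 300 wide, 20 to 243 above the bench. Nothing stands on the roof (248 high).
- locker_door (a joint): Opening angle of the locker door in rad: 0 shut (as it starts), growing as it opens, to 1.92 at its stop; 60 degrees = 1.047. Upright hinge on the locker's +y side; seen from above it opens clockwise. A damped spring hinge shuts it when let go: about 5 N at the handle just off shut, rising to 9 N at 60 degrees, plus a little when moving.
- locker_pull (a point): The door's steel bar handle, turning with it: a level round bar 12 in diameter, 110 long, 210 above the bench, its axis 45 in front of the door face (39 clear behind it), a leg to the door at each end. This point: middle of the bar, on its axis; y along the bar towards the hinge, x from the bar straight to the door face, z up. Open above: can be pinched from above with one finger behind it.
- locker_hinge (a point): Point on the door's upright hinge line at the height of the handle bar (210 above the bench). The bar's middle is 230 from it along the door and 55 in front of it square to the door (236 in all).
- can: Bystander: standing red spray can with a white cap and label, 65 in diameter, 165 high; origin at the centre of its underside. It stands on the bench on the hinge side in front of the locker, well clear of the door at 60 degrees; opened past about 90 degrees the handle would come to it.
- jar: Bystander: pale see-through small-parts jar with a blue cap, 68 in diameter, 75 high, on the bench in front of the door's free edge, out of the door's way; origin at the centre of its underside.
- cassette: Bystander: bicycle sprocket cassette lying on the bench beside the locker's front corner, free-edge side; 120 in diameter at its foot and tapering, 36 high; origin at the centre of its underside.

How it is judged:
By the outcome, as a careful person would: the job done as asked, in the order asked, and still so for the second after the job is handed in, while the arm keeps its last pose, push and grip.
It also fails if it takes over 40 s, if anything falls off the work surface, if the arm or the gripper's body presses on something with over 40 N, if the wrist force passes 120 N, or if a joint passes its speed limit or range.

## Robot

A 7-joint arm with a two-finger parallel gripper is mounted at the origin on the work surface. World frame = base frame: x ahead of the robot, y to its left, z up, the work surface at z = 0. Lengths are in m, angles in degrees, forces in N, time in s.
With the tool pointing down it reaches from about 0.425 to 1.025 m from the base axis. Payload 9.4 kg.
Tool frame: the origin (TCP) lies between the finger pads; the fingertips stand env.nose_length ahead of it and the grasp point (between the pads) lies 5 mm behind it (env.nose_length is the distance from the TCP to the fingertips, in m); z points along the fingers, y is the line along which they close (so a half turn about z gives the same grasp; the last joint's range is limited). The gripper opens to 85 mm and grips with 20 to 120 N. Pads are 22 mm wide; open, the fingers measure 114 mm over their backs; the gripper's body (76 mm by 85 mm) begins 54 mm behind the grasp point. The pads swing forward as they close: fully open they stand 13 mm farther back than shut.
Start: joints at [71.35, 34.337, -0.143, 91.639, 0.103, 54.024, -4.572], TCP at [0.179, -0.703, 0.245] pointing down, gripper open.
Joint ranges: [-147.43, 147.43], [-19.82, 112.94], [-74.19, 73.91], [6.32, 146.72], [-59.91, 239.91], [6.04, 106.73], [-150.56, 150.56]. Speed limits (degrees/s): [127.2, 127.2, 172.46, 172.46, 180, 180, 180].

## Interface

Orientations are given as [roll, pitch, yaw] about the fixed x, y, z axes, in that order (R = Rz(yaw) Ry(pitch) Rx(roll)).
In Python, from rig import env, imaging gives the robot as it stands.
- The arm moves only by the shell command python3 -m inch 'ROWS'. ROWS is JSON, a list that holds one entry, the list of rows, each a list of 7 numbers: the shift along the tool's x, y, z as a fraction of full scale, then the turn, a rotation vector about the tool's x, y, z as a fraction of full scale, then the opening, from 0 (shut) to 1 (fully open). In form: [[[x, y, z, ax, ay, az, fingers], ...]]. A call has 1 to 12 rows; each row is the pose to reach, as a shift and turn from the pose commanded when the call began, along the tool's axes at that moment, turning the shorter way round; what a row does not reach only later rows make up. Full scale, the value 1, is 0.2 m for a shift and 180 degrees for a turn. A row lasts 1/8 s, in which the tool goes at most 62.5 mm and 10.7 degrees, less where a joint would pass 70% of its speed; a pose out of reach is approached as far as the arm can. A call with a number of a shift or a turn outside -1 to 1 is refused whole. A call with a gripper value outside its range is refused whole. The fingers move at their own pace and stop on an object; the grip force is fixed at half the most. Time passes only in rows, so rows that repeat a pose let the fingers close. It gives the time, the measured TCP pose, the force, the opening and the grip force at its end, in the units of the state.
- env.state(): the state, without advancing time (a new reading comes with each control period).
- imaging.capture(name): name is "scene" or "top"; returns a dict with "color" (420x560x3 uint8, red, green, blue), "z_map" (420x560 float32, m along the optical axis (not along the pixel's ray), 0 where there is no reading), "fovy" (degrees; the focal length in pixels is half the picture's height over the tangent of half this angle, whatever the lens; pixels are square), "cx", "cy" (the principal point, pixels), "D" ([k1, k2, p1, p2, k3] as OpenCV has them; the pictures are not rectified), "extrinsics" (4x4, takes a point from world to camera coordinates). Camera axes: x right, y up, looking along -z (the intrinsics and any distortion apply to the point x, -y, -z); pixel columns grow to the right and rows downward; lengths in m; the calibration is good to about 2 mm. A picture is of the moment at which its call begins.
- env.close_job(): hands the job in; it is judged then, once.
The state is a dict: "time": time; "joint_positions": joint angles; "joint_vel": joint speeds; "joint_torque": joint torques, N m; "tool_pos": TCP position; "tcp_rot": TCP orientation; "force": force on the tool from outside, world axes, zero at the start; "moment": the same for the moment, N m; "gripper_width": opening from 0.0 (shut) to 1.0 (fully open); "finger_force": force on a finger pad.
Only numpy, scipy, OpenCV 4.12 (cv2) and the standard library are available. Lean on these libraries where they do the work, as an engineer would, in place of code of your own. Each camera call takes 0.05 s, during which the arm holds its last target. There are 200 camera calls.

## Working session

There is one attempt and no reset: what is moved stays moved. The work goes in short steps, Python scripts to look and compute and a shell command to move; the robot and the scene stay as the last step left them, time stands still between calls to the robot, and variables do not carry over. Pictures are saved under pics/ and viewed, at most 10 in all, crops included, and the job is handed in when it is done.

```bash
mkdir -p pics; ls; cat > h.py <<'E'
import numpy as np, cv2
from rig import env, imaging
def cap(n):
    c=imaging.capture(n); c['f']=c['color'].shape[0]/2/np.tan(np.radians(c['fovy'])/2)
    c['K']=np.array([[c['f'],0,c['cx']],[0,c['f'],c['cy']],[0,0,1.]]); return c
def pts(c):
    "world points for each pixel from depth"
    h,w=c['z_map'].shape; u,v=np.meshgrid(np.arange(w),np.arange(h))
    n=cv2.undistortPoints(np.stack([u,v],-1).reshape(-1,1,2).astype(float),c['K'],np.array(c['D'],float)).reshape(h,w,2)
    z=c['z_map'].astype(float); p=np.stack([n[...,0]*z,-n[...,1]*z,-z,np.ones_like(z)],-1)
    P=p@np.linalg.inv(np.array(c['extrinsics'])).T; P=P[...,:3]; P[z<=0]=np.nan; return P
E
python3 - <<'E'
from h import *
for n in ('scene','top'):
    c=cap(n); cv2.imwrite(f'pics/{n}0.png',c['color'][...,::-1]); print(n,c['fovy'],c['D'],np.linalg.inv(c['extrinsics']).round(3).tolist(),(c['z_map']>0).mean())
    np.save(f'{n}_P.npy',pts(c)); np.save(f'{n}_C.npy',c['color'])
print(env.state(),env.nose_length)
E
```

```text
pics
scene 55.915626170740886 [-0.03833403  0.          0.          0.          0.        ] [[0.652, 0.693, -0.309, 0.308], [-0.758, 0.593, -0.271, -0.263], [-0.005, 0.411, 0.912, 0.88], [0.0, 0.0, 0.0, 1.0]] 0.9958418367346938
top 52.40593321029184 [-0.11305856  0.          0.          0.          0.        ] [[0.014, 0.99, -0.138, 0.46], [-1.0, 0.011, -0.028, -0.052], [-0.027, 0.138, 0.99, 0.993], [0.0, 0.0, 0.0, 1.0]] 0.9961139455782313
{'time': 0.1, 'joint_positions': array([71.35089558, 34.38140386, -0.14429593, 91.67702811,  0.10408211,
       54.02335507, -4.57369058]), 'joint_vel': array([-0.00746475, -0.19002093,  0.03474549, -0.07227204, -0.04228372,
       -0.02202539, -0.08879239]), 'joint_torque': array([ 6.97122494e-03, -7.77995610e+01,  1.57079291e+00, -2.58624637e+01,
        1.27464518e-02,  5.56094354e-03, -5.65710124e-06]), 'tool_pos': array([ 0.17838666, -0.7022923 ,  0.24448087]), 'tcp_rot': array([-1.79918812e+02,  9.16136798e-03,  1.42557691e+01]), 'force': array([-0.28459343,  0.33590431,  0.45215636]), 'moment': array([ 0.02427998, -0.03192674,  0.05251937]), 'finger_force': 0.0, 'gripper_width': 1.004317949008169} 0.014
```

View pics/scene0.png

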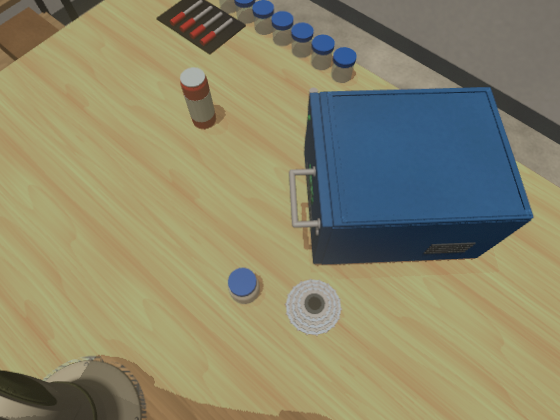

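View pics/top0.png

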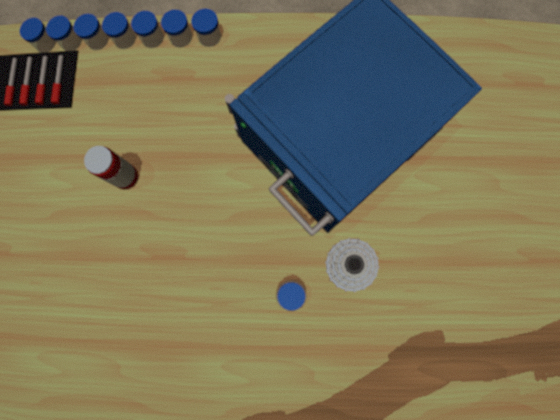

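```bash
python3 - <<'E'
from h import *
for n in ('scene','top'):
    P=np.load(n+'_P.npy'); C=np.load(n+'_C.npy'); H=cv2.cvtColor(C,cv2.COLOR_RGB2HSV)
    blue=(H[...,0]>95)&(H[...,0]<130)&(H[...,1]>90)
    for nm,lo,hi in (('roof',.235,.262),):
        m=((blue&(P[...,2]>lo)&(P[...,2]<hi)).astype(np.uint8))
        k,l,s,ce=cv2.connectedComponentsWithStats(m)
        i=1+s[1:,4].argmax(); q=P[l==i]; r=cv2.minAreaRect((q[:,:2]*1000).astype(np.float32))
        print(n,nm,s[i],r,cv2.boxPoints(r).round(0).tolist(),np.median(q[:,2]))
    m=(P[...,2]>.195)&(P[...,2]<.222)
    k,l,s,ce=cv2.connectedComponentsWithStats(m.astype(np.uint8))
    for i in range(1,k):
        if s[i,4]>25:
            q=P[l==i]; print(n,'z~.21',s[i],cv2.minAreaRect((q[:,:2]*1000).astype(np.float32)),C[l==i].mean(0).round())
E
```

```text
scene roof [  310    87   223   141 26406] ((793.4390869140625, -184.05992126464844), (300.2735900878906, 378.71240234375), 43.00651550292969) [[554.0, -148.0], [813.0, -425.0], [1032.0, -220.0], [774.0, 57.0]] 0.2457218949747068
scene z~.21 [ 289  101  238  135 1912] ((668.513427734375, -197.5458526611328), (249.14785766601562, 479.5203857421875), 5.310085773468018) [69. 76. 82.]
scene z~.21 [ 39 382  43  38 309] ((73.98554992675781, -5.985118865966797), (20.988521575927734, 86.25255584716797), 1.7640681266784668) [63. 58. 46.]
top roof [  230     0   251   221 29531] ((790.9929809570312, -181.9401397705078), (298.63330078125, 378.3216857910156), 43.098976135253906) [[553.0, -146.0], [811.0, -422.0], [1029.0, -218.0], [771.0, 58.0]] 0.24596460301877054
top z~.21 [ 227  105  111  130 1053] ((652.4968872070312, -21.184326171875), (309.4310302734375, 53.487213134765625), 42.53800582885742) [90. 89. 85.]
```

The scene view shows the locker with its handle at about (300,200). The can is at (200,100), the jar at (243,285) and the cassette at (313,306). The top view shows the bar running from (275,187) to (315,230). Both views put the roof at 300 x 378, which matches the given sizes. Next I'll measure the bar in the locker frame.

```bash
python3 - <<'E'
from h import *
# front-edge corners (hinge, free) averaged over both views, door face
a=np.array([.7725,.0575]); b=np.array([.5535,-.147]); e2=(a-b)/np.linalg.norm(a-b); e1=np.array([e2[1],-e2[0]])
o=(a+b)/2+.02*e1
print('o',o,'yaw',np.degrees(np.arctan2(e1[1],e1[0])))
for n in ('scene','top'):
    P=np.load(n+'_P.npy'); C=np.load(n+'_C.npy'); d=P[...,:2]-o; L=np.stack([d@e1,d@e2],-1)
    m=(P[...,2]>.195)&(P[...,2]<.225)&(L[...,0]<-.045)&(L[...,0]>-.09)&(abs(L[...,1])<.15)
    q=L[m]; print(n,m.sum(),np.percentile(q,[2,50,98],axis=0).round(4).tolist(),np.percentile(P[m][:,2],[5,50,95]).round(4))
    mid=q[abs(q[:,1]-np.median(q[:,1]))<.03]; print(np.median(mid,0), 'slope', np.polyfit(mid[:,1],mid[:,0],1))
bar=o-.065*e1-.08*e2; print('bar',bar)
E
```

```text
o [ 0.67664993 -0.05936778] yaw -46.960954884732935
scene 442 [[-0.0689, -0.1334], [-0.0621, -0.0785], [-0.0455, -0.018]] [0.2116 0.2154 0.2178]
[-0.06350938 -0.07892639] slope [-0.00337675 -0.06379972]
top 522 [[-0.0712, -0.1317], [-0.0644, -0.0739], [-0.0461, -0.0138]] [0.2121 0.2159 0.2185]
[-0.06590265 -0.07438409] slope [ 0.00946757 -0.06509205]
bar [ 0.57381655 -0.06645973]
```

```bash
python3 -m inch '[[[0.05,-0.05,-0.15,0,0,0,0.8],[0.18,-0.17,-0.3,0,0,0,0.6],[0.33,-0.32,-0.42,0,0,0,0.47],[0.5,-0.48,-0.425,0,0,0,0.47],[0.68,-0.65,-0.425,0,0,0,0.47],[0.9,-0.866,-0.425,0,0,0,0.47]]]' && python3 -m inch '[[[0.2,-0.19,0,0,0,0,0.47],[0.4,-0.38,0,0,0,0,0.47],[0.6,-0.58,0,0,0,0,0.47],[0.75,-0.72,0,0,0,0,0.47],[0.9,-0.866,0,0,0,0,0.47]]]' && python3 -m inch '[[[0.2,-0.19,0,0,0,-0.03,0.47],[0.38,-0.36,0,0,0,-0.06,0.47],[0.55,-0.53,0,0,0,-0.1,0.47],[0.7,-0.67,0,0,0,-0.13,0.47],[0.82,-0.78,0,0,0,-0.16,0.47],[0.9,-0.86,0,0,0,-0.16,0.47],[0.9,-0.866,0,0,0,-0.16,0.47],[0.9,-0.866,0,0,0,-0.16,0.47]]]'
python3 - <<'E'
from h import *
for n in ('scene','top'):
    c=cap(n); cv2.imwrite(f'pics/{n}1.png',c['color'][...,::-1])
s=env.state(); print(s['time'],s['tool_pos'],s['tcp_rot'],s['joint_positions'],s['gripper_width'],s['force'])
E
```

```text
time: 0.85
tool_pos: [0.3106, -0.4894, 0.33]
tcp_rot: [-180.0, 0.0, 14.2]
force: [1.2, 0.2, -0.7]
gripper_width: 0.471
finger_force: 0.0
time: 1.48
tool_pos: [0.4426, -0.2768, 0.3302]
tcp_rot: [-180.0, 0.0, 14.3]
force: [0.2, -0.3, -0.1]
gripper_width: 0.464
finger_force: 0.0
time: 2.48
tool_pos: [0.5734, -0.0671, 0.33]
tcp_rot: [-180.0, 0.1, 43.0]
force: [0.0, -0.6, 0.1]
gripper_width: 0.472
finger_force: 0.0
2.575 [ 0.57339215 -0.0674416   0.33021549] [1.79991012e+02 4.48668405e-02 4.29718324e+01] [ 14.410698    20.0259487  -18.11857555 104.86418495   7.39941041
  56.27936459 -53.83287029] 0.47196784849481743 [-0.66475719 -0.66703957  0.73572208]
```

View pics/scene1.png

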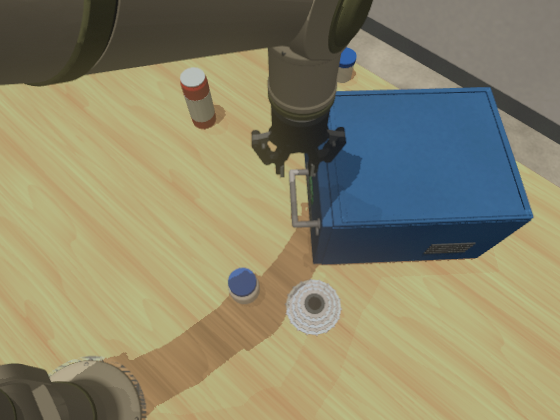

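The gripper hangs above the bar at about (297,150), still high, and nothing has been disturbed. Joint 7 is at -54° and would end near -137° by the time the door is open, so I'll take the half-turned grasp, which moves away from the limit.

```bash
python3 -m inch '[[[0,0,0,0,0,-0.03,0.47],[0,0,0,0,0,-0.08,0.47],[0,0,0,0,0,-0.13,0.47],[0,0,0,0,0,-0.18,0.47],[0,0,0,0,0,-0.23,0.47],[0,0,0,0,0,-0.28,0.47],[0,0,0,0,0,-0.33,0.47],[0,0,0,0,0,-0.38,0.47],[0,0,0,0,0,-0.43,0.47],[0,0,0,0,0,-0.47,0.47],[0,0,0,0,0,-0.5,0.47]]]' && python3 -m inch '[[[0,0,0,0,0,-0.04,0.47],[0,0,0,0,0,-0.09,0.47],[0,0,0,0,0,-0.14,0.47],[0,0,0,0,0,-0.19,0.47],[0,0,0,0,0,-0.24,0.47],[0,0,0,0,0,-0.29,0.47],[0,0,0,0,0,-0.34,0.47],[0,0,0,0,0,-0.39,0.47],[0,0,0,0,0,-0.44,0.47],[0,0,0,0,0,-0.48,0.47],[0,0,0,0,0,-0.5,0.47],[0,0,0,0,0,-0.5,0.47]]]'
python3 - <<'E'
from h import *
from scipy.spatial.transform import Rotation as R
s=env.state(); print(s['time'],s['tool_pos'],s['tcp_rot'],s['joint_positions'])
Rm=R.from_euler('xyz',s['tcp_rot'],degrees=True)
print((Rm.inv().apply(np.array([.575,-.0655,.205])-s['tool_pos'])/.2).round(3), 'y az',np.degrees(np.arctan2(*Rm.as_matrix()[[1,0],1])))
E
```

```text
time: 3.95
tool_pos: [0.5735, -0.0674, 0.3303]
tcp_rot: [-180.0, 0.0, 133.2]
force: [-0.2, -0.0, -0.7]
gripper_width: 0.47
finger_force: 0.0
time: 5.45
tool_pos: [0.5736, -0.0673, 0.33]
tcp_rot: [180.0, -0.0, -137.1]
force: [-0.7, -0.2, -0.3]
gripper_width: 0.469
finger_force: 0.0
5.45 [ 0.57362857 -0.06727079  0.33004113] [ 1.79998116e+02 -3.71938556e-02 -1.37054236e+02] [ 43.0508318   30.60312478 -63.26945536 103.23026265  30.07234621
  65.20872889 102.66444693]
[-0.011  0.002  0.625] y az 132.94576253488506
```

```bash
python3 -m inch '[[[0,0,0.1,0,0,0,0.47],[-0.01,0,0.2,0,0,0,0.47],[-0.01,0,0.3,0,0,0,0.47],[-0.01,0,0.38,0,0,0,0.47],[-0.01,0,0.43,0,0,0,0.47],[-0.01,0,0.46,0,0,0,0.47]]]'
python3 - <<'E'
from h import *
ims=[]
for n,(x,y) in (('scene',(230,90)),('top',(210,110))):
    c=cap(n); ims.append(cv2.resize(c['color'][y:y+160,x:x+130,::-1],None,fx=3,fy=3,interpolation=2))
cv2.imwrite('pics/close.png',np.hstack(ims))
E
```

```text
time: 6.2
tool_pos: [0.5754, -0.0646, 0.2376]
tcp_rot: [180.0, -0.0, -136.9]
force: [0.4, 0.4, -0.4]
gripper_width: 0.47
finger_force: 0.0
```

View pics/close.png

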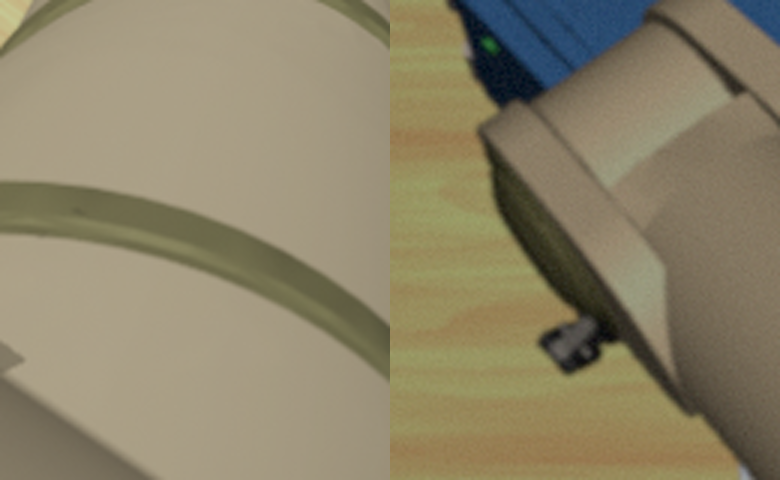

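The arm blocks both views of the fingers. I'll check the arm's height over the locker from depth before lowering further.

```bash
python3 - <<'E'
from h import *
o=np.array([.6766,-.0594]);e1=np.array([.6825,-.731]);e2=np.array([.731,.6825])
for n in ('scene','top'):
    P=pts(cap(n)); d=P[...,:2]-o; l=np.stack([d@e1,d@e2],-1)
    m=(l[...,0]>-.02)&(l[...,0]<.36)&(abs(l[...,1])<.15)&(P[...,2]>.26)
    for lo in np.arange(-.15,.15,.05):
        q=P[m&(l[...,1]>lo)&(l[...,1]<lo+.05)]
        if len(q)>20: print(n,round(lo,2),len(q),np.percentile(q[:,2],[1,50,99]).round(3))
E
```

```text
scene -0.1 52 [0.564 0.575 0.602]
top -0.1 36 [0.588 0.594 0.6  ]
top -0.05 24 [0.57  0.582 0.587]
```

The arm is well above the roof, so I'll lower and then close.

```bash
python3 -m inch '[[[0,0,0.04,0,0,0,0.47],[0,0,0.08,0,0,0,0.47],[0,0,0.12,0,0,0,0.47],[0,0,0.15,0,0,0,0.47],[0,0,0.165,0,0,0,0.47]]]' && python3 -m inch '[[[0,0,0,0,0,0,0.4],[0,0,0,0,0,0,0.3],[0,0,0,0,0,0,0.2],[0,0,0,0,0,0,0.1],[0,0,0,0,0,0,0],[0,0,0,0,0,0,0],[0,0,0,0,0,0,0]]]'
```

```text
time: 7.02
tool_pos: [0.5764, -0.0654, 0.2102]
tcp_rot: [-179.6, -0.1, -137.0]
force: [-26.5, -9.5, 75.1]
gripper_width: 0.47
finger_force: 33.1
time: 7.9
tool_pos: [0.5751, -0.0643, 0.2055]
tcp_rot: [180.0, -0.0, -136.9]
force: [-4.2, 0.1, 11.8]
gripper_width: 0.119
finger_force: 58.5
```

A 75 N push came up as the tool went down, and 12 N still remains. Probably a finger knuckle is touching the door's top edge. I'll ease the grip, rise 6 mm and grip again.

```bash
python3 -m inch '[[[0,0,-0.015,0,0,0,0.15],[0,0,-0.03,0,0,0,0.2],[0,0,-0.03,0,0,0,0.2]]]' && python3 -m inch '[[[0,0,0,0,0,0,0.1],[0,0,0,0,0,0,0],[0,0,0,0,0,0,0],[0,0,0,0,0,0,0]]]'
python3 - <<'E'
from h import *
s=env.state(); print(s['moment'],s['joint_positions'].round(1))
c=cap('scene'); cv2.imwrite('pics/s2.png',c['color'][...,::-1])
P=pts(c);o=np.array([.6766,-.0594]);e1=np.array([.6825,-.731]);e2=np.array([.731,.6825])
H=np.array([.575,-.065])+.055*e1+.23*e2
B=np.array([.575,-.065])-H
from scipy.spatial.transform import Rotation as R
t0=s['tool_pos'];Rm=R.from_euler('xyz',s['tcp_rot'],degrees=True);print(t0,s['tcp_rot'])
for th in range(0,65,4):
    r=R.from_euler('z',-th,degrees=True).as_matrix()[:2,:2]; d=np.r_[r@B-B,0]
    print(th,(Rm.inv().apply(d)/.2).round(3),round(th/180,3))
E
```

```text
time: 8.28
tool_pos: [0.5754, -0.0649, 0.2112]
tcp_rot: [180.0, -0.0, -137.0]
force: [-0.4, 0.1, 1.2]
gripper_width: 0.2
finger_force: 0.0
time: 8.78
tool_pos: [0.575, -0.0645, 0.2113]
tcp_rot: [180.0, -0.0, -136.9]
force: [-4.3, 2.2, 5.2]
gripper_width: 0.114
finger_force: 58.5
[0.43857653 1.02940577 0.03507028] [ 37.9  37.3 -57.1 110.8  39.   53.9  94.6]
[ 0.5750139  -0.0644752   0.21125954] [ 1.79970084e+02 -2.48697630e-02 -1.36924292e+02]
0 [0. 0. 0.] 0.0
4 [-0.022  0.08   0.   ] 0.022
8 [-0.05   0.157  0.   ] 0.044
12 [-0.082  0.233  0.   ] 0.067
16 [-0.121  0.306  0.   ] 0.089
20 [-0.164  0.377  0.   ] 0.111
24 [-0.212  0.444  0.   ] 0.133
28 [-0.264  0.508  0.   ] 0.156
32 [-0.321  0.567  0.   ] 0.178
36 [-0.382  0.623  0.   ] 0.2
40 [-0.446  0.675  0.   ] 0.222
44 [-0.514  0.721  0.   ] 0.244
48 [-0.585  0.763  0.   ] 0.267
52 [-0.659  0.8    0.   ] 0.289
56 [-0.736  0.832  0.   ] 0.311
60 [-0.814  0.858  0.   ] 0.333
64 [-0.894  0.879  0.   ] 0.356
```

The bar is gripped cleanly. The tool turns with the door, so the same rows serve for each stretch. I'll try 8° first.

```bash
python3 -m inch '[[[-0.002,0.01,0,0,0,0.003,0],[-0.005,0.02,0,0,0,0.006,0],[-0.011,0.04,0,0,0,0.011,0],[-0.016,0.06,0,0,0,0.017,0],[-0.022,0.08,0,0,0,0.022,0],[-0.036,0.119,0,0,0,0.033,0],[-0.043,0.139,0,0,0,0.039,0],[-0.05,0.157,0,0,0,0.044,0],[-0.05,0.157,0,0,0,0.044,0]]]'
python3 - <<'E'
from h import *
for n in ('scene','top'):
    c=cap(n); cv2.imwrite(f'pics/{n}3.png',c['color'][...,::-1])
E
```

```text
time: 9.95
tool_pos: [0.5613, -0.0364, 0.2112]
tcp_rot: [-179.9, -0.1, -144.9]
force: [-2.5, -4.9, 4.9]
gripper_width: 0.112
finger_force: 59.0
```

View pics/top3.png

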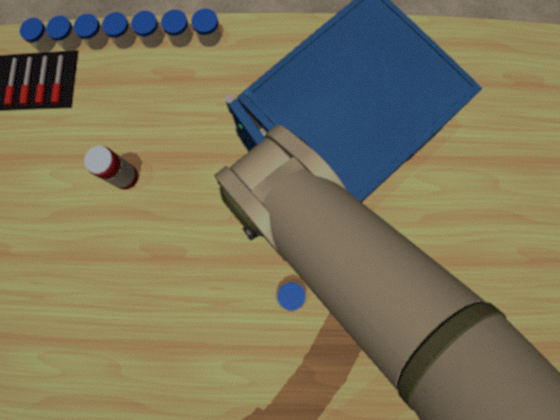

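The top view shows the door ajar, with a gap at about (255,130), and the forces are small. I'll continue with two stretches of 20°.

```bash
for i in 1; do python3 -m inch '[[[-0.005,0.02,0,0,0,0.006,0],[-0.016,0.06,0,0,0,0.017,0],[-0.029,0.1,0,0,0,0.028,0],[-0.043,0.138,0,0,0,0.039,0],[-0.058,0.176,0,0,0,0.05,0],[-0.074,0.214,0,0,0,0.061,0],[-0.091,0.252,0,0,0,0.072,0],[-0.111,0.288,0,0,0,0.083,0],[-0.131,0.324,0,0,0,0.094,0],[-0.148,0.351,0,0,0,0.103,0],[-0.164,0.377,0,0,0,0.111,0]]]'; done; python3 -m inch '[[[-0.005,0.02,0,0,0,0.006,0],[-0.016,0.06,0,0,0,0.017,0],[-0.029,0.1,0,0,0,0.028,0],[-0.043,0.138,0,0,0,0.039,0],[-0.058,0.176,0,0,0,0.05,0],[-0.074,0.214,0,0,0,0.061,0],[-0.091,0.252,0,0,0,0.072,0],[-0.111,0.288,0,0,0,0.083,0],[-0.131,0.324,0,0,0,0.094,0],[-0.148,0.351,0,0,0,0.103,0],[-0.164,0.377,0,0,0,0.111,0]]]'
```

```text
time: 11.42
tool_pos: [0.5435, 0.044, 0.2112]
tcp_rot: [-179.8, -0.2, -164.9]
force: [-5.8, -6.8, 10.1]
gripper_width: 0.112
finger_force: 59.7
time: 12.8
tool_pos: [0.5541, 0.1263, 0.2112]
tcp_rot: [-179.8, -0.2, 175.2]
force: [-13.4, -3.4, 11.9]
gripper_width: 0.117
finger_force: 60.0
```

```bash
python3 -m inch '[[[-0.005,0.02,0,0,0,0.006,0],[-0.016,0.06,0,0,0,0.017,0],[-0.029,0.1,0,0,0,0.028,0],[-0.043,0.138,0,0,0,0.039,0],[-0.058,0.176,0,0,0,0.05,0],[-0.068,0.2,0,0,0,0.057,0],[-0.076,0.218,0,0,0,0.063,0],[-0.082,0.233,0,0,0,0.067,0],[-0.082,0.233,0,0,0,0.067,0],[-0.082,0.233,0,0,0,0.067,0]]]'
python3 - <<'E'
from h import *
s=env.state();print(s['joint_positions'].round(1))
for n in ('scene','top'):
    c=cap(n); cv2.imwrite(f'pics/{n}4.png',c['color'][...,::-1]); P=pts(c); H=cv2.cvtColor(c['color'],cv2.COLOR_RGB2HSV)
    blue=(H[...,0]>95)&(H[...,0]<130)&(H[...,1]>90)
    o=np.array([.6766,-.0594]);e1=np.array([.6825,-.731]);e2=np.array([.731,.6825]); l=(P[...,:2]-o)@np.stack([e1,e2],1)
    m=blue&(P[...,2]>.236)&(P[...,2]<.25)&(l[...,0]<-.03)&(l[...,0]>-.34)
    q=l[m].astype(np.float32); print(n,len(q))
    if len(q)>20:
        v=cv2.fitLine(q,cv2.DIST_HUBER,0,.01,.01).ravel(); print('door angle',np.degrees(np.arctan2(abs(v[0]),abs(v[1]))),v,cv2.minAreaRect(q*1000))
E
```

```text
time: 14.05
tool_pos: [0.574, 0.1725, 0.2112]
tcp_rot: [-179.9, -0.2, 163.2]
force: [-12.5, -0.0, 11.6]
gripper_width: 0.112
finger_force: 59.8
[  4.6  33.  -39.9 108.6  27.6  48.7  23.6]
scene 703
door angle 59.028683 [ 0.8574251   0.5146088  -0.14389235  0.07281375] ((-147.72067260742188, 71.3599853515625), (282.4488525390625, 19.886093139648438), 30.72309684753418)
top 1141
door angle 58.267513 [ 0.85051304  0.52595395 -0.11860406  0.08843277] ((-116.77008056640625, 90.5203857421875), (210.88748168945312, 19.364330291748047), 31.229650497436523)
```

View pics/top4.png

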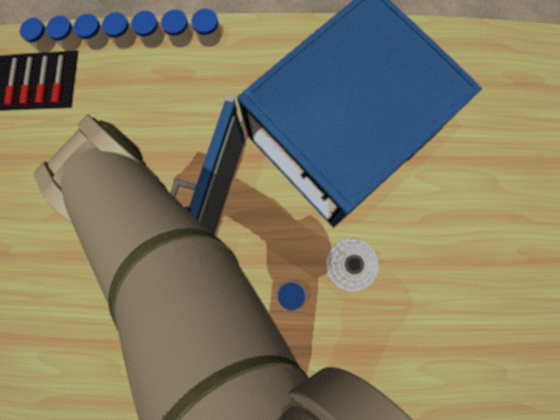

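The top view shows the door standing open: its top edge runs from (235,100) to (195,205), with the handle still held. The cameras read about 59° and the arm's own motion gives 60°. I'll hold it there for 3 s and then check the scene.

```bash
H='x'; python3 -m inch '[[[0,0.005,0,0,0,0.001,0],[0,0.005,0,0,0,0.001,0],[0,0.005,0,0,0,0.001,0],[0,0.005,0,0,0,0.001,0],[0,0.005,0,0,0,0.001,0],[0,0.005,0,0,0,0.001,0],[0,0.005,0,0,0,0.001,0],[0,0.005,0,0,0,0.001,0],[0,0.005,0,0,0,0.001,0],[0,0.005,0,0,0,0.001,0],[0,0.005,0,0,0,0.001,0],[0,0.005,0,0,0,0.001,0]]]' && python3 -m inch '[[[0,0,0,0,0,0,0],[0,0,0,0,0,0,0],[0,0,0,0,0,0,0],[0,0,0,0,0,0,0],[0,0,0,0,0,0,0],[0,0,0,0,0,0,0],[0,0,0,0,0,0,0],[0,0,0,0,0,0,0],[0,0,0,0,0,0,0],[0,0,0,0,0,0,0],[0,0,0,0,0,0,0],[0,0,0,0,0,0,0]]]'
python3 - <<'E'
from h import *
c=cap('scene'); cv2.imwrite('pics/scene5.png',c['color'][...,::-1])
E
```

```text
time: 15.65
tool_pos: [0.5744, 0.1732, 0.2112]
tcp_rot: [-179.8, -0.2, 163.0]
force: [-13.5, -2.4, 11.9]
gripper_width: 0.112
finger_force: 59.8
time: 17.15
tool_pos: [0.5744, 0.1732, 0.2112]
tcp_rot: [-179.8, -0.2, 163.0]
force: [-12.8, -1.6, 11.4]
gripper_width: 0.115
finger_force: 59.8
```

View pics/scene5.png

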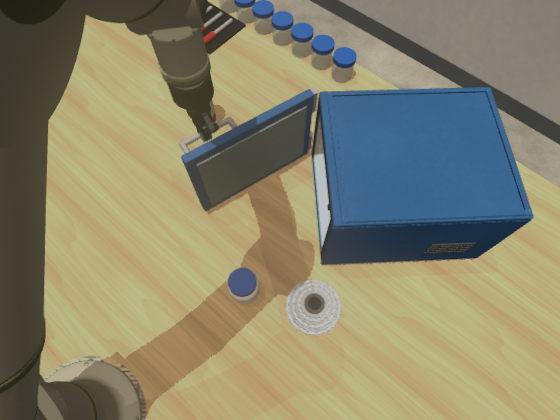

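The scene view shows the gripper holding the bar at about (208,128) with the door open and still. The jar at (243,285) and the cassette at (313,306) haven't moved. The can is hidden behind the wrist, but it is 165 mm high and the fingertips are at about 197 mm.

```bash
python3 -c "
from rig import env
print(env.close_job())"
```

```text
the job is handed in; nothing more can be done
None
```

The job is handed in with the locker door held still at about 60° (59° by the cameras, 60° by the arm's motion) and the bar still gripped; lowering onto the bar briefly pushed back with about 75 N at the wrist, and the can was hidden from view at the end.

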